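Count to the third gap and push the canister in

TASK

Starting from the end of the rack where the red cup stands, run a fingertip along the back rail so that it clearly bends the blue tabs of the first, second and third gap over in turn (filled gaps count too), and do not bend any tab beyond the third. Then push the yellow canister along the worktop into that third gap until it stands against the back rail, without lifting it or tipping it over. Leave the cup, the tumbler and the other two tins where they are.

Things in the scene. Friction and masses are not known exactly. Their poses are not given: they have to be found in the camera images.
- rack: Fixed low divider rack of pale oak on the worktop, 52 mm deep, 366 mm long, 40 mm high, no floor, turned by up to 7 degrees. Origin: on the worktop, centre of the rack; x points from its open front (x = -22 mm) to its back, y along it to the left seen from the robot, z up. Seven dividers 6 mm thick, 40 mm high, at y = 0, 60, 120, 180 mm and -60, -120, -180 mm.
- mouth (a point): Middle of the rack's open front, on the worktop (x = -22 mm, y = 0 of the rack), axes as the rack's. Between the dividers are six gaps, each 54 mm wide and 38 mm deep, open to the front and above, centred at y = 150, 90, 30, -30, -90, -150 mm.
- rail_top (a point): Middle of the top of the back rail (x = 23 mm, y = 0, z = 40 mm of the rack), axes as the rack's. The rail is 14 mm thick (x = 16 to 30 mm of the rack), 40 mm high, and runs the whole length. On it, over the middle of every gap, stands one sprung blue tab (tab1 to tab6).
- tin: Closed round canister, yellow with a steel lid, 46 mm in diameter, 60 mm high, about 0.1 to 0.2 kg, loose, standing in front of the rack (on the robot's side). Origin: centre of its underside. Pushed home in a gap, its origin lies at x = -7 mm in the rack's frame, and it sticks out 8 mm from the open front.
- cup: Red ceramic cup, 76 mm across, 75 mm high, loose, standing beside one end of the rack; which end varies. Counting starts at this end. Origin: centre of its underside.
- tumbler: Clear glass tumbler, 72 mm across, 90 mm high, loose, beside the other end of the rack. Origin: centre of its underside.
- green_tin: Green tin with dark lid, 44 mm across, 42 mm high, loose, standing in one of the two outermost gaps of the rack. Origin: centre of its underside.
- white_tin: White tin with brown lid, 44 mm across, 42 mm high, loose, standing in the other outermost gap. Origin: centre of its underside.
- tab1 (a joint): Lean (rad) of the sprung blue tab over the gap at y = 150 mm of the rack. 0 = upright, + = top leans to the rack's -y (right), - = to +y (left). Hinged at the top of the rail (40 mm up), 25 mm tall (top at 65 mm), 16 mm wide along x, 4 mm thick; bends either way up to 1.5 rad under about 2 to 4 N and springs back.
- tab2 (a joint): Lean (rad) of the sprung blue tab over the gap at y = 90 mm of the rack. 0 = upright, + = top leans to the rack's -y (right), - = to +y (left). Hinged at the top of the rail (40 mm up), 25 mm tall (top at 65 mm), 16 mm wide along x, 4 mm thick; bends either way up to 1.5 rad under about 2 to 4 N and springs back.
- tab3 (a joint): Lean (rad) of the sprung blue tab over the gap at y = 30 mm of the rack. 0 = upright, + = top leans to the rack's -y (right), - = to +y (left). Hinged at the top of the rail (40 mm up), 25 mm tall (top at 65 mm), 16 mm wide along x, 4 mm thick; bends either way up to 1.5 rad under about 2 to 4 N and springs back.
- tab4 (a joint): Lean (rad) of the sprung blue tab over the gap at y = -30 mm of the rack. 0 = upright, + = top leans to the rack's -y (right), - = to +y (left). Hinged at the top of the rail (40 mm up), 25 mm tall (top at 65 mm), 16 mm wide along x, 4 mm thick; bends either way up to 1.5 rad under about 2 to 4 N and springs back.
- tab5 (a joint): Lean (rad) of the sprung blue tab over the gap at y = -90 mm of the rack. 0 = upright, + = top leans to the rack's -y (right), - = to +y (left). Hinged at the top of the rail (40 mm up), 25 mm tall (top at 65 mm), 16 mm wide along x, 4 mm thick; bends either way up to 1.5 rad under about 2 to 4 N and springs back.
- tab6 (a joint): Lean (rad) of the sprung blue tab over the gap at y = -150 mm of the rack. 0 = upright, + = top leans to the rack's -y (right), - = to +y (left). Hinged at the top of the rail (40 mm up), 25 mm tall (top at 65 mm), 16 mm wide along x, 4 mm thick; bends either way up to 1.5 rad under about 2 to 4 N and springs back.
There are look-alikes about, which are no part of the job. Several things have the shape of the tin; the one meant has the colours described above.

How it is judged:
On the way, in this order (a step that is already met when the one before it is completed fails the run):
1. the tab of the first gap from the red cup's end is bent by more than 0.25 rad (((y of cup in the frame of rack above 0 m and (value of joint tab1 above 0.25 rad or value of joint tab1 below -0.25 rad)) or (y of cup in the frame of rack below 0 m and (value of joint tab6 above 0.25 rad or value of joint tab6 below -0.25 rad)))), for 0.02 s.
2. the tab of the second gap from the red cup's end is bent by more than 0.25 rad (((y of cup in the frame of rack above 0 m and (value of joint tab2 above 0.25 rad or value of joint tab2 below -0.25 rad)) or (y of cup in the frame of rack below 0 m and (value of joint tab5 above 0.25 rad or value of joint tab5 below -0.25 rad)))), for 0.02 s.
3. the tab of the third gap from the red cup's end is bent by more than 0.25 rad (((y of cup in the frame of rack above 0 m and (value of joint tab3 above 0.25 rad or value of joint tab3 below -0.25 rad)) or (y of cup in the frame of rack below 0 m and (value of joint tab4 above 0.25 rad or value of joint tab4 below -0.25 rad)))), for 0.02 s.
4. the yellow canister stands upright in the third gap from the cup's end, against the back rail (((y of cup in the frame of rack above 0 m and (y of tin in the frame of rack between 0.018 and 0.042 m and x of tin in the frame of rack above -0.013 m)) or (y of cup in the frame of rack below 0 m and (y of tin in the frame of rack between -0.042 and -0.018 m and x of tin in the frame of rack above -0.013 m))) and angle between tin's own z axis and vertical below 0.1 rad and height (world z) of tin below 0.006 m), for 0.2 s.
At the end, for the whole second after the job is handed in: The yellow canister stands upright on the worktop (tilt under 0.1 rad) in the third gap from the red cup's end, within 12 mm of the gap's middle and within 6 mm of touching the back rail; cup, tumbler and the other two tins are within 20 mm of where they began (all of step 4 and distance of each of cup, tumbler, green_tin, white_tin from where it was at the start of the episode below 0.02 m).
It fails at once if a tab beyond the third, counted from the cup's end, is bent by more than 0.25 rad ((y of cup in the frame of rack above 0 m and ((value of joint tab4 above 0.25 rad or value of joint tab4 below -0.25 rad) or (value of joint tab5 above 0.25 rad or value of joint tab5 below -0.25 rad) or (value of joint tab6 above 0.25 rad or value of joint tab6 below -0.25 rad))) or (y of cup in the frame of rack below 0 m and ((value of joint tab3 above 0.25 rad or value of joint tab3 below -0.25 rad) or (value of joint tab2 above 0.25 rad or value of joint tab2 below -0.25 rad) or (value of joint tab1 above 0.25 rad or value of joint tab1 below -0.25 rad)))).
It fails at once if the yellow canister is lifted more than 10 mm off the worktop (height (world z) of tin above 0.01 m).
It fails at once if the yellow canister is tipped by more than 0.4 rad (angle between tin's own z axis and vertical above 0.4 rad).
It fails at once if the cup, the tumbler or another tin is displaced by more than 20 mm (distance of any of cup, tumbler, green_tin, white_tin from where it was at the start of the episode above 0.02 m).
It also fails if it takes over 59 s, if anything falls off the work surface, if the arm or the gripper's body presses on something with over 40 N, if the wrist force passes 120 N, or if a joint passes its speed limit or range.

ROBOT

A 6-joint arm with a two-finger parallel gripper is mounted at the origin on the work surface. World frame = base frame: x ahead of the robot, y to its left, z up, the work surface at z = 0. Lengths are in m, angles in rad, forces in N, time in s.
With the tool pointing down it reaches from about 0.35 to 0.85 m from the base axis. Payload 8.1 kg.
Tool frame: the origin (TCP) lies midway between the tips of the shut fingers; the grasp point (between the pads) lies 19 mm behind it; z points along the fingers, y is the line along which they close (so a half turn about z gives the same grasp; the last joint's range is limited). The gripper opens to 93 mm and grips with 3 to 60 N. Pads are 15 mm wide; open, the fingers measure 128 mm over their backs; the gripper's body (75 mm by 188 mm) begins 65 mm behind the grasp point.
Start: joints at [1.249, 0.13, 1.488, -0, 1.523, -0.085], TCP at [0.141, 0.583, 0.219] pointing down, gripper open.
Joint ranges: [-2.96, 2.96], [-0.89, 2.26], [0.02, 2.5], [-1.34, 4.48], [0, 2.73], [-2.66, 2.66]. Speed limits (rad/s): [2.39, 2.39, 2.79, 3.14, 3.14, 3.14].

INTERFACE

Orientations are given as a rotation vector (axis times angle).
In Python, from plant import robot, cams gives the robot as it stands. The module is installed in compiled form; this text tells all that it offers.
- The arm moves only by the tool play_rows, never from a script. Its arguments are lists of equal length, an entry for each row: "slide": the shift along the tool's x, y, z scaled (see below), a list of three; "twist": the turn, a rotation vector about the tool's x, y, z scaled (see below), a list of three. A call has exactly 8 rows; each row shifts and turns the commanded pose from where the row before left it, along the tool's axes as they then stand; what a row does not reach is not made up. The controller multiplies each number of a shift by 25 cm and each number of a turn by 60 degrees. A row lasts 1/10 s, in which the tool goes at most 50 mm and 8.59 degrees, less where a joint would pass 70% of its speed; a pose out of reach is approached as far as the arm can. A call with a number of a shift or a turn outside -1 to 1 is refused whole. A call with a gripper value outside its range is refused whole. "fingers" is the closure, from -1 (fully open) to 1 (shut), set as the call begins (left out, the last holds). The fingers move at their own pace and stop on an object; "force" is the grip in N (left out, the last holds). Time passes only in rows, so rows that do not move let the fingers close, or fill a call up. It gives the time, the measured TCP pose, the force, the opening and the grip force at its end, in the units of the state.
- robot.read_state(): the state, without advancing time (a new reading comes with each control period).
- cams.read_camera(name): name is "scene" or "top"; returns (picture, depth): 384x512x3 uint8, red, green, blue; 384x512 float32, m along the optical axis (not along the pixel's ray), 0 where there is no reading.
- cams.get_calibration(name): a dict with "fx", "fy", "cx", "cy" (pixels), "world_from_camera" (4x4, takes a point from camera to world coordinates). Camera axes: x right, y down, z forward; pixel columns grow to the right and rows downward; lengths in m; the calibration is good to about 2 mm. A picture is of the moment at which its call begins. get_calibration takes no time and is no camera call.
- robot.close_job(): hands the job in; it is judged then, once.
The state is a dict: "t": time; "q": joint angles; "dq": joint speeds; "joint_torque": joint torques, N m; "tool_pos": TCP position; "orientation": TCP orientation; "force": force on the tool from outside, world axes, zero at the start; "wrist_torque": the same for the moment, N m; "opening": finger opening in m; "gripper_force": force on a finger pad.
Only numpy, scipy, OpenCV 4.12 (cv2) and the standard library are available. Lean on these libraries where they do the work, as an engineer would, in place of code of your own. Each camera call takes 0.05 s, during which the arm holds its last target. There are 200 camera calls.

## Working session

There is one attempt and no reset: what is moved stays moved. The work goes in short steps, Python scripts to look and compute and a tool call to move; the robot and the scene stay as the last step left them, time stands still between calls to the robot, and variables do not carry over. Pictures are saved under pics/ and viewed, at most 10 in all, crops included, and the job is handed in when it is done.

Besides the shell and the picture viewer there is one more tool, called after "Emit:" by a JSON object that holds its "api" and its "payload", one argument or row to a line. play_rows: Moves the arm, as the interface text tells. Shifts and turns lie within -1 to 1; 1 stands for 25 cm of shift or 60 degrees of turn. Its arguments: {"type":"object","properties":{"slide":{"type":"array"},"twist":{"type":"array"},"fingers":{"type":"number"},"force":{"type":"number"}},"required":["slide","twist"]}

```bash
mkdir -p pics; cat > h.py <<'E'
import numpy as np, cv2
from plant import robot, cams
def pts(name):
    im,d=cams.read_camera(name); c=cams.get_calibration(name)
    v,u=np.mgrid[:384,:512]; P=np.stack([(u-c['cx'])/c['fx']*d,(v-c['cy'])/c['fy']*d,d],-1)
    T=np.array(c['world_from_camera']); return im,d,P@T[:3,:3].T+T[:3,3]
E
python3 - <<'E'
from h import *
np.set_printoptions(precision=4,suppress=True)
for n in ['scene','top']:
    im,d,W=pts(n); np.savez(n,im=im,d=d,W=W)
    cv2.imwrite(f'pics/{n}1.png',cv2.cvtColor(im,cv2.COLOR_RGB2BGR)); print(n,cams.get_calibration(n))
print(robot.read_state())
E
```

```text
scene {'fx': 372.6543174536276, 'fy': 372.6543174536276, 'cx': 253.94140430982364, 'cy': 193.78780155067705, 'world_from_camera': array([[-0.6709,  0.4311, -0.6033,  1.1526],
       [ 0.7412,  0.4121, -0.5298,  0.5536],
       [ 0.0203, -0.8027, -0.596 ,  0.6667],
       [ 0.    ,  0.    ,  0.    ,  1.    ]])}
top {'fx': 412.75486917813805, 'fy': 412.75486917813805, 'cx': 254.49373514392167, 'cy': 191.61735119431617, 'world_from_camera': array([[ 0.0102, -0.9962,  0.0862,  0.4699],
       [-0.9999, -0.0094,  0.0087,  0.0326],
       [-0.0078, -0.0863, -0.9962,  1.0809],
       [ 0.    ,  0.    ,  0.    ,  1.    ]])}
{'t': 0.1, 'q': array([ 1.2486,  0.1311,  1.4892,  0.    ,  1.523 , -0.0854]), 'dq': array([ 0.0018, -0.0019, -0.0014, -0.0007, -0.0006, -0.0001]), 'joint_torque': array([  0.0006, -56.1341, -49.3097,   0.077 ,   0.0293,  -0.0001]), 'tool_pos': array([0.1406, 0.5828, 0.2177]), 'orientation': array([-0.3711, -3.1193,  0.0025]), 'force': array([0.3301, 0.3947, 0.353 ]), 'wrist_torque': array([-0.022 , -0.0398,  0.0077]), 'gripper_force': 0.0, 'opening': 0.09310949757150493}
```

View pics/scene1.png

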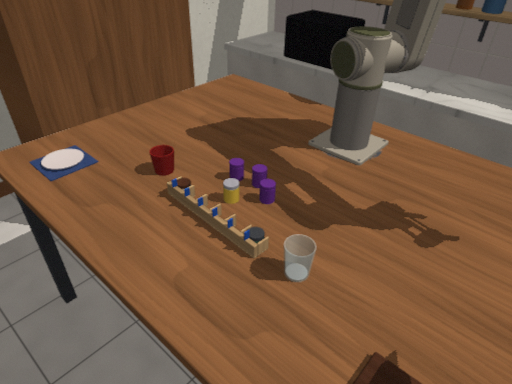

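View pics/top1.png

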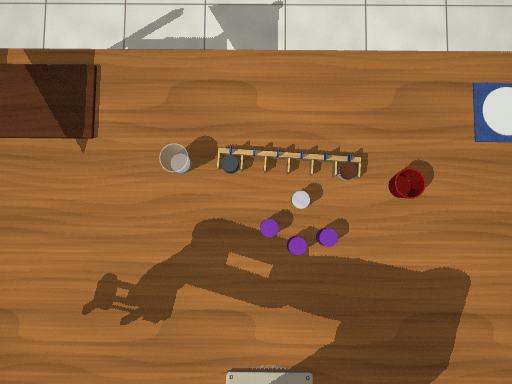

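The scene view shows the red cup at (163,160), the rack running from (175,185) to (262,245), the yellow tin at (231,191), the purple look-alikes at (237–268,168–192), and the tumbler at (299,258). In the top view the cup is at (408,184), the rack runs from x=218 to 361 at row ~155, the yellow tin's lid is at (301,199), and the purple tins are at (269,228), (297,245) and (328,237). The cup is at the -y end, so the order is tab6, tab5, tab4, and the target gap is at y=-30.

```bash
cat > m.py <<'E'
from h import *
np.set_printoptions(precision=4,suppress=True)
def comps(m,a):
    n,l,s,c=cv2.connectedComponentsWithStats(m.astype(np.uint8)); return [l==i for i in range(1,n) if s[i,4]>=a]
def run(live=False):
  for n in ['scene','top']:
    if live: im,d,W=pts(n)
    else: z=np.load(n+'.npz'); im,d,W=z['im'],z['d'],z['W']
    hsv=cv2.cvtColor(im,cv2.COLOR_RGB2HSV); H,S,V=[hsv[...,i].astype(int) for i in range(3)]
    R=(W[...,0]>.2)&(W[...,0]<.85)&(abs(W[...,1])<.45)&(d>0)
    def show(k,m,a=4):
        for c in comps(m,a):
            p=W[c]; print(n,k,c.sum(),'mean',p.mean(0),'min',np.percentile(p,3,0),'max',np.percentile(p,97,0))
    show('blue',R&(H>100)&(H<125)&(S>120)&(V>60)&(W[...,2]>.03)&(W[...,0]>.4))
    show('purple',R&(H>125)&(H<150)&(S>100)&(W[...,2]>.05),15)
    show('red',R&((H<6)|(H>174))&(S>150)&(W[...,2]>.02),30)
    show('yellow',R&(H>18)&(H<32)&(S>130)&(W[...,2]>.005)&(W[...,2]<.07),10)
    show('lid',R&(W[...,2]>.052)&(W[...,2]<.068)&(S<70),20)
    show('rack',R&(W[...,2]>.034)&(W[...,2]<.047)&(S<150)&(W[...,0]>.4)&(V>90),20)
    show('darklid',R&(W[...,2]>.034)&(W[...,2]<.05)&(V<90)&(W[...,0]>.4),20)
E
python3 -c "
from m import *;run()"
```

```text
scene blue 30 mean [ 0.6473 -0.1953  0.0519] min [ 0.6383 -0.1999  0.0406] max [ 0.654  -0.1919  0.0633]
scene blue 30 mean [ 0.6522 -0.1348  0.0533] min [ 0.6464 -0.1374  0.0417] max [ 0.6586 -0.1325  0.0641]
scene blue 32 mean [ 0.6558 -0.0741  0.0523] min [ 0.6489 -0.0763  0.042 ] max [ 0.6621 -0.0713  0.0637]
scene blue 29 mean [ 0.6587 -0.0147  0.0527] min [ 0.6527 -0.0161  0.0419] max [ 0.6655 -0.0124  0.0637]
scene blue 31 mean [0.6629 0.045  0.0537] min [0.6564 0.044  0.042 ] max [0.6689 0.0468 0.0642]
scene blue 42 mean [0.6632 0.1039 0.0515] min [0.6451 0.0948 0.0402] max [0.6736 0.1066 0.0651]
scene purple 117 mean [ 0.4532 -0.1365  0.058 ] min [ 0.4316 -0.1584  0.0506] max [ 0.4717 -0.1191  0.0612]
scene purple 125 mean [ 0.4321 -0.0612  0.0582] min [ 0.4106 -0.0822  0.0515] max [ 0.4508 -0.0441  0.0614]
scene purple 147 mean [0.4758 0.0073 0.0583] min [ 0.4536 -0.014   0.0515] max [0.494  0.0264 0.0613]
scene red 504 mean [ 0.5867 -0.3323  0.0537] min [ 0.5519 -0.3717  0.0228] max [ 0.6191 -0.3027  0.0746]
scene yellow 176 mean [ 0.5542 -0.0602  0.0263] min [ 0.5311 -0.0
[... 3613 characters left out ...]
 -0.1063  0.0401] min [ 0.6142 -0.1318  0.0365] max [ 0.6581 -0.0813  0.044 ]
top rack 157 mean [ 0.6421 -0.1665  0.0399] min [ 0.6095 -0.1922  0.0353] max [ 0.6557 -0.1421  0.0436]
top rack 95 mean [ 0.6352 -0.2178  0.0396] min [ 0.6046 -0.2262  0.0354] max [ 0.6515 -0.2031  0.0432]
top darklid 230 mean [0.6327 0.1062 0.0419] min [0.6141 0.087  0.0375] max [0.6524 0.125  0.0455]
top darklid 41 mean [ 0.6079 -0.1818  0.0414] min [ 0.5966 -0.1935  0.0357] max [ 0.63   -0.1745  0.0454]
top darklid 31 mean [ 0.5751 -0.3084  0.0435] min [ 0.5523 -0.3222  0.0353] max [ 0.6009 -0.3027  0.0497]
top darklid 29 mean [ 0.5636 -0.3594  0.0413] min [ 0.5521 -0.3675  0.0346] max [ 0.5739 -0.3433  0.0494]
```

Emit:
{"api": "play_rows", "payload": {
  "slide": [
    [0,0,0],
    [0,0,0],
    [-0.09,-0.13,0],
    [-0.09,-0.13,0],
    [-0.09,-0.13,0],
    [-0.09,-0.13,0],
    [-0.09,-0.13,0],
    [-0.09,-0.13,0]
  ],
  "twist": [
    [0,0,-0.087],
    [0,0,-0.087],
    [0,0,0],
    [0,0,0],
    [0,0,0],
    [0,0,0],
    [0,0,0],
    [0,0,0]
  ],
  "fingers": 1,
  "force": 20
}}

```text
t: 0.9
tool_pos: [0.2652, 0.3796, 0.2182]
orientation: [-0.085, -3.14, 0.001]
force: [0.3, 0.9, 0.7]
opening: 0.0336
gripper_force: 0.0
```

Emit:
{"api": "play_rows", "payload": {
  "slide": [
    [-0.09,-0.13,0],
    [-0.09,-0.13,0],
    [-0.09,-0.13,0],
    [-0.09,-0.13,0],
    [-0.09,-0.13,0],
    [-0.09,-0.13,0],
    [-0.09,-0.13,0],
    [-0.09,-0.13,0]
  ],
  "twist": [
    [0,0,0],
    [0,0,0],
    [0,0,0],
    [0,0,0],
    [0,0,0],
    [0,0,0],
    [0,0,0],
    [0,0,0]
  ]
}}

```text
t: 1.7
tool_pos: [0.4308, 0.1102, 0.2184]
orientation: [-0.086, -3.14, -0.0]
force: [0.2, -0.1, -0.4]
opening: 0.0007
gripper_force: 0.0
```

Emit:
{"api": "play_rows", "payload": {
  "slide": [
    [-0.1,-0.14,0],
    [-0.1,-0.14,0],
    [-0.1,-0.14,0],
    [-0.1,-0.14,0],
    [-0.1,-0.14,0],
    [-0.1,-0.14,0],
    [-0.1,-0.14,0],
    [0,0,0]
  ],
  "twist": [
    [0,0,0],
    [0,0,0],
    [0,0,0],
    [0,0,0],
    [0,0,0],
    [0,0,0],
    [0,0,0],
    [0,0,0]
  ]
}}

```text
t: 2.5
tool_pos: [0.5925, -0.1467, 0.2164]
orientation: [-0.092, -3.138, 0.001]
force: [-0.7, 1.2, -0.6]
opening: 0.0004
gripper_force: 0.0
```

Emit:
{"api": "play_rows", "payload": {
  "slide": [
    [-0.058,-0.092,0],
    [-0.058,-0.092,0],
    [-0.058,-0.092,0],
    [-0.058,-0.092,0],
    [0,0,0.13],
    [0,0,0.13],
    [0,0,0.12],
    [0,0,0]
  ],
  "twist": [
    [0,0,0],
    [0,0,0],
    [0,0,0],
    [0,0,0],
    [0,0,0],
    [0,0,0],
    [0,0,0],
    [0,0,0]
  ]
}}

```text
t: 3.3
tool_pos: [0.6409, -0.2353, 0.1171]
orientation: [-0.085, -3.131, -0.007]
force: [-1.3, -0.5, -1.0]
opening: 0.0006
gripper_force: 0.0
```

```bash
python3 -c "
from h import *
im,d,W=pts('scene'); cv2.imwrite('pics/s2.png',cv2.resize(cv2.cvtColor(im,cv2.COLOR_RGB2BGR)[60:280,90:350],None,fx=3,fy=2.7))
s=robot.read_state();print(s['tool_pos'],s['orientation'],s['t'])"
```

```text
[ 0.64246673 -0.23601043  0.12049046] [-0.08517129 -3.13448435 -0.00414205] 3.35
```

View pics/s2.png

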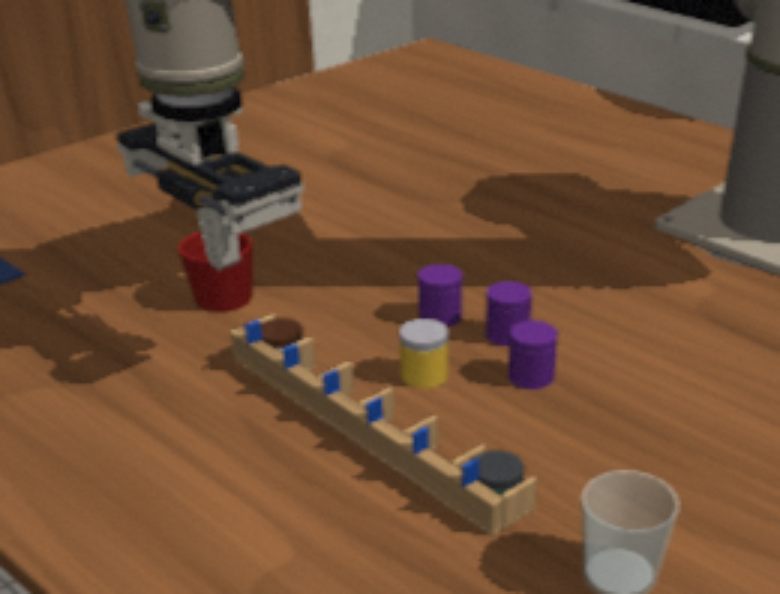

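The picture shows the shut fingertips at (222,255), off the cup end of the rack and just short of tab6 at (253,331), with nothing under them. I'll lower the tip to tab height next.

Emit:
{"api": "play_rows", "payload": {
  "slide": [
    [-0.004,0,0.07],
    [-0.004,0,0.07],
    [-0.004,0,0.07],
    [0,0,0.06],
    [0,0,0],
    [0,0,0],
    [0,0,0],
    [0,0,0]
  ],
  "twist": [
    [0,0,0],
    [0,0,0],
    [0,0,0],
    [0,0,0],
    [0,0,0],
    [0,0,0],
    [0,0,0],
    [0,0,0]
  ]
}}

```text
t: 4.15
tool_pos: [0.6485, -0.238, 0.0574]
orientation: [0.086, 3.139, -0.001]
force: [-0.1, -0.6, 0.1]
opening: 0.0007
gripper_force: 0.0
```

Emit:
{"api": "play_rows", "payload": {
  "slide": [
    [0.007,0,0.01],
    [0.007,0,0.008],
    [0,0.04,0],
    [0,0.04,0],
    [0,0.04,0],
    [0,0.04,0],
    [0,0.04,0],
    [0,0.04,0]
  ],
  "twist": [
    [0,0,0],
    [0,0,0],
    [0,0,0],
    [0,0,0],
    [0,0,0],
    [0,0,0],
    [0,0,0],
    [0,0,0]
  ]
}}

```text
t: 4.95
tool_pos: [0.6478, -0.1767, 0.052]
orientation: [0.085, 3.14, -0.001]
force: [0.8, -1.4, 0.8]
opening: 0.0005
gripper_force: 0.7
```

```bash
python3 -c "
from h import *
im,d,W=pts('scene'); cv2.imwrite('pics/s3.png',cv2.resize(cv2.cvtColor(im,cv2.COLOR_RGB2BGR)[100:280,130:310],None,fx=3,fy=3))
s=robot.read_state();print(s['tool_pos'],s['force'],s['t'])"
```

```text
[ 0.64797185 -0.17500269  0.05197328] [ 0.16893058 -0.24083394  2.63098473] 5.0
```

View pics/s3.png

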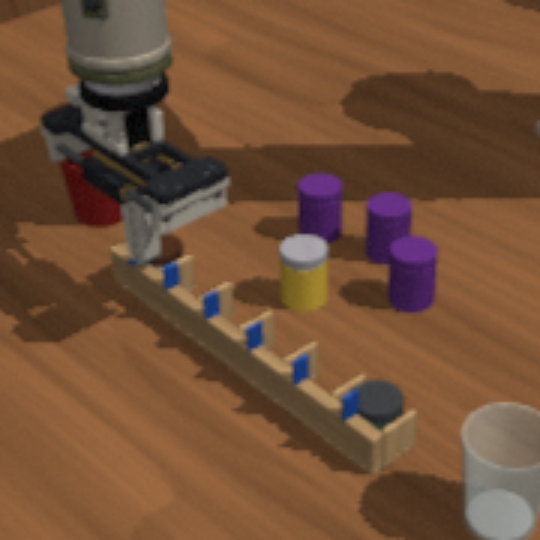

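Tab6 is folded flat under the fingertip at (140,258), and tab5 at (172,275) is still upright. I'll run on past tab5 and stop above tab4.

Emit:
{"api": "play_rows", "payload": {
  "slide": [
    [0,0.04,0],
    [0,0.04,0],
    [0,0.04,0],
    [0,0.04,0],
    [0,0.04,0],
    [0,0.04,0],
    [0,0.04,0],
    [0,0.04,0]
  ],
  "twist": [
    [0,0,0],
    [0,0,0],
    [0,0,0],
    [0,0,0],
    [0,0,0],
    [0,0,0],
    [0,0,0],
    [0,0,0]
  ]
}}

```text
t: 5.8
tool_pos: [0.6518, -0.0964, 0.0516]
orientation: [-0.086, -3.14, -0.001]
force: [-0.0, 0.3, -0.7]
opening: 0.0004
gripper_force: 0.0
```

Emit:
{"api": "play_rows", "payload": {
  "slide": [
    [0,0.03,0],
    [0,0.03,0],
    [0,0.02,0],
    [0,0,0],
    [0,0,0],
    [0,0,0],
    [0,0,0],
    [0,0,0]
  ],
  "twist": [
    [0,0,0],
    [0,0,0],
    [0,0,0],
    [0,0,0],
    [0,0,0],
    [0,0,0],
    [0,0,0],
    [0,0,0]
  ]
}}

```text
t: 6.6
tool_pos: [0.6531, -0.0779, 0.0518]
orientation: [0.086, 3.14, -0.0]
force: [-1.1, 0.2, 2.3]
opening: 0.0007
gripper_force: 0.6
```

```bash
python3 -c "
from h import *
im,d,W=pts('scene'); cv2.imwrite('pics/s4.png',cv2.resize(cv2.cvtColor(im,cv2.COLOR_RGB2BGR)[100:280,130:310],None,fx=3,fy=3))
s=robot.read_state();print(s['tool_pos'],s['force'],s['t'])"
```

```text
[ 0.6530922  -0.077898    0.05177385] [-0.01286037 -1.14070047  1.05833881] 6.65
```

View pics/s4.png

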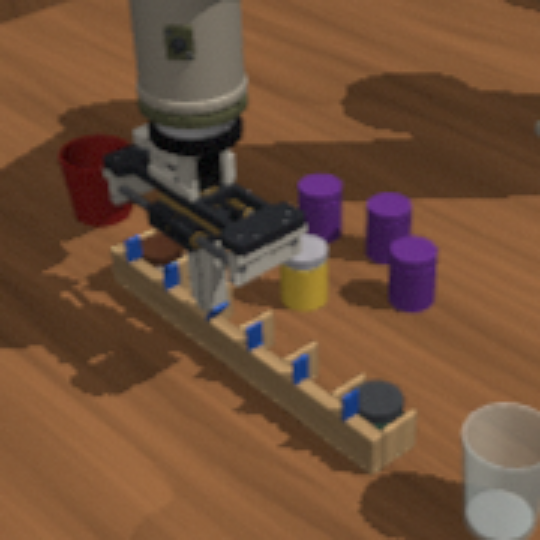

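Tab4 is folded under the tip at (218,308) and tab3 at (255,335) is upright, so the rail run is done. I'll rise and go behind the tin.

Emit:
{"api": "play_rows", "payload": {
  "slide": [
    [0,0,-0.09],
    [0,0,-0.09],
    [0,0,-0.09],
    [0,0,-0.09],
    [0.156,0,0],
    [0.156,0,0],
    [0.156,-0.004,0],
    [0.156,-0.004,0]
  ],
  "twist": [
    [0,0,0],
    [0,0,0],
    [0,0,0],
    [0,0,0],
    [0,0,0],
    [0,0,0],
    [0,0,0],
    [0,0,0]
  ]
}}

```text
t: 7.45
tool_pos: [0.4954, -0.071, 0.1412]
orientation: [-0.086, -3.14, -0.0]
force: [-0.4, 0.3, 0.9]
opening: 0.0004
gripper_force: 0.0
```

Emit:
{"api": "play_rows", "payload": {
  "slide": [
    [0,0,0],
    [0,0,0],
    [0,0,0],
    [0,0,0],
    [0,0,0],
    [0,0,0],
    [0,0,0],
    [0,0,0]
  ],
  "twist": [
    [0,0,0],
    [0,0,0],
    [0,0,0],
    [0,0,0],
    [0,0,0],
    [0,0,0],
    [0,0,0],
    [0,0,0]
  ],
  "fingers": 0.48
}}

```text
t: 8.25
tool_pos: [0.4972, -0.0711, 0.1415]
orientation: [-0.086, -3.14, -0.0]
force: [-0.0, 0.6, 0.7]
opening: 0.0242
gripper_force: 0.0
```

Emit:
{"api": "play_rows", "payload": {
  "slide": [
    [0,0,0.09],
    [0,0,0.09],
    [0,0,0.09],
    [0,0,0.09],
    [0,0,0.07],
    [0,0,0.06],
    [0,0,0],
    [0,0,0]
  ],
  "twist": [
    [0,0,0],
    [0,0,0],
    [0,0,0],
    [0,0,0],
    [0,0,0],
    [0,0,0],
    [0,0,0],
    [0,0,0]
  ]
}}

```text
t: 9.05
tool_pos: [0.497, -0.0711, 0.0193]
orientation: [-0.086, -3.14, -0.0]
force: [-0.2, -0.1, 0.4]
opening: 0.0242
gripper_force: 0.0
```

```bash
python3 -c "
from m import *
s=robot.read_state();print(s['tool_pos'],s['force'],s['t']);run(True)"|grep -v -e blue -e rack -e purple -e dark
```

```text
[ 0.497  -0.0711  0.0193] [-0.235  -0.0992  0.3575] 9.05
scene red 508 mean [ 0.5868 -0.332   0.0535] min [ 0.5511 -0.3718  0.0233] max [ 0.6196 -0.3032  0.0743]
scene yellow 187 mean [ 0.5543 -0.0609  0.026 ] min [ 0.5307 -0.0818  0.0059] max [ 0.5651 -0.0503  0.046 ]
scene lid 176 mean [ 0.537  -0.0729  0.0589] min [ 0.4979 -0.0928  0.0532] max [ 0.5642 -0.0504  0.0648]
scene lid 33 mean [ 0.505  -0.045   0.0605] min [ 0.4942 -0.0543  0.0533] max [ 0.5119 -0.0405  0.0672]
scene lid 92 mean [0.6204 0.2176 0.0604] min [0.6087 0.2077 0.0529] max [0.6402 0.2354 0.0675]
scene lid 124 mean [0.6615 0.255  0.06  ] min [0.6361 0.2267 0.0528] max [0.6724 0.272  0.0676]
top red 539 mean [ 0.5848 -0.3441  0.0551] min [ 0.5499 -0.3716  0.0228] max [ 0.6163 -0.3023  0.0775]
```

Emit:
{"api": "play_rows", "payload": {
  "slide": [
    [-0.03,0,0],
    [-0.03,0,0],
    [-0.03,0,0],
    [-0.03,0.004,0],
    [-0.03,0.005,0],
    [-0.03,0.005,0],
    [-0.03,0.004,0],
    [0,0,0]
  ],
  "twist": [
    [0,0,0],
    [0,0,0],
    [0,0,0],
    [0,0,0],
    [0,0,0],
    [0,0,0],
    [0,0,0],
    [0,0,0]
  ]
}}

```text
t: 9.95
tool_pos: [0.5509, -0.0694, 0.0192]
orientation: [0.085, 3.14, -0.0]
force: [-0.1, 0.3, -0.8]
opening: 0.0242
gripper_force: 0.0
```

```bash
python3 -c "
from m import *
s=robot.read_state();print(s['tool_pos'],s['force'],s['t']);run(True)
im,d,W=pts('top'); cv2.imwrite('pics/t5.png',cv2.resize(cv2.cvtColor(im,cv2.COLOR_RGB2BGR)[130:230,210:370],None,fx=5,fy=5))"|grep -v -e blue -e rack -e purple -e dark -e red
```

```text
[ 0.5509 -0.0694  0.0192] [-0.0976  0.3084 -0.7573] 9.95
scene yellow 166 mean [ 0.5934 -0.0558  0.0282] min [ 0.5705 -0.0775  0.0073] max [ 0.6059 -0.0463  0.0457]
scene lid 210 mean [ 0.5778 -0.0641  0.0591] min [ 0.5503 -0.0879  0.053 ] max [ 0.6041 -0.0401  0.0661]
scene lid 96 mean [0.6199 0.2179 0.0605] min [0.6081 0.2081 0.0533] max [0.64   0.2357 0.0674]
scene lid 126 mean [0.6623 0.2541 0.0602] min [0.6367 0.2263 0.0524] max [0.6729 0.272  0.0677]
```

View pics/t5.png

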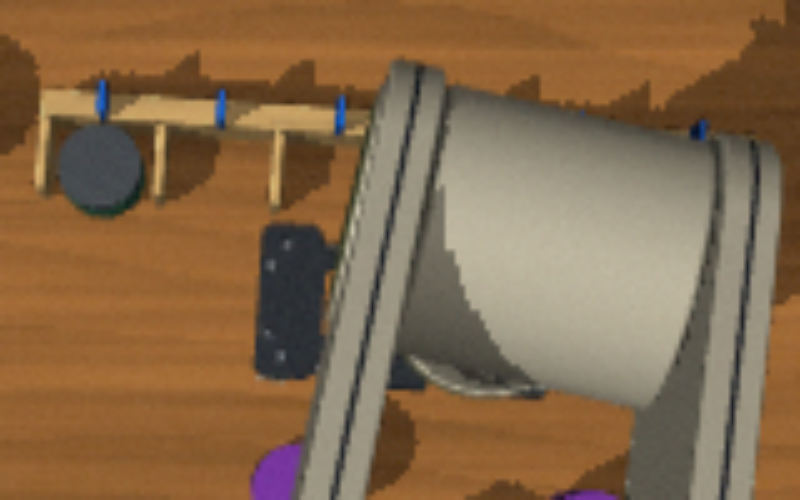

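The arm hides the tin in the top view, so I'll measure it against its dividers in the scene view.

```bash
python3 -c "
from m import *
im,d,W=pts('scene'); cv2.imwrite('pics/s6.png',cv2.resize(cv2.cvtColor(im,cv2.COLOR_RGB2BGR)[165:235,180:280],None,fx=8,fy=8,interpolation=cv2.INTER_CUBIC)); np.savez('s6',im=im,d=d,W=W)
for nm in ['scene.npz','s6.npz']:
  z=np.load(nm); im,W=z['im'],z['W']; hsv=cv2.cvtColor(im,cv2.COLOR_RGB2HSV)
  m=(hsv[...,0]>18)&(hsv[...,0]<32)&(hsv[...,1]>130)&(W[...,2]>.02)&(W[...,2]<.045)&(abs(W[...,0]-.56)<.06)&(abs(W[...,1]+.07)<.04)
  p=W[m][:,:2]
  A=np.c_[2*p,np.ones(len(p))]
  from scipy.optimize import least_squares
  r=least_squares(lambda c:np.hypot(*(p-c).T)-.023,p.mean(0)-.01,loss='soft_l1',f_scale=.001);print(nm,r.x,np.abs(r.fun).mean(),len(p))
"
```

```text
scene.npz [ 0.5413 -0.0742] 0.0010269389606209801 103
s6.npz [ 0.5811 -0.071 ] 0.0014240146492035493 112
```

View pics/s6.png

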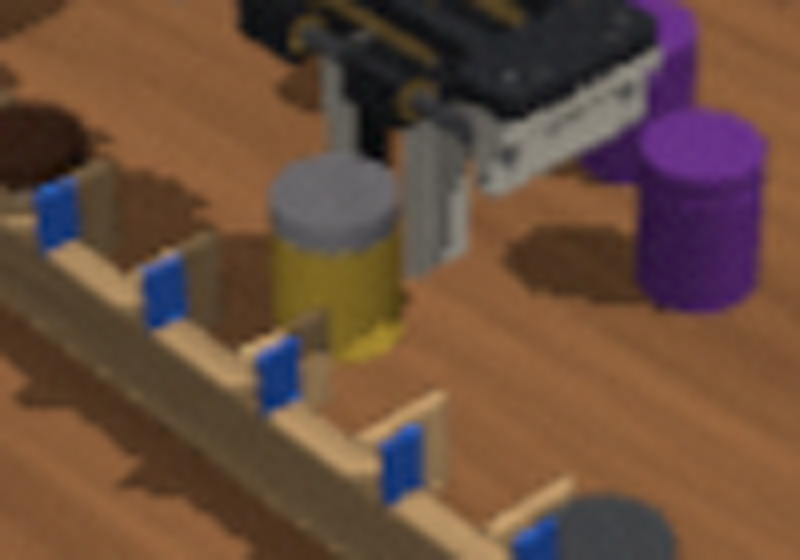

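The picture shows the yellow tin's lid at (335,200), nested between the fingers in front of its gap. The dividers' front ends are at (205,245) and (315,325). The circle fit puts it on the gap's centreline, so I'll push straight in.

Emit:
{"api": "play_rows", "payload": {
  "slide": [
    [-0.024,0,0],
    [-0.024,0,0],
    [-0.024,0,0],
    [-0.024,0,0],
    [-0.024,0,0],
    [-0.024,0,0],
    [-0.02,0,0],
    [0,0,0]
  ],
  "twist": [
    [0,0,0],
    [0,0,0],
    [0,0,0],
    [0,0,0],
    [0,0,0],
    [0,0,0],
    [0,0,0],
    [0,0,0]
  ]
}}

```text
t: 10.95
tool_pos: [0.5915, -0.0718, 0.0193]
orientation: [0.086, 3.14, -0.0]
force: [0.9, -0.3, -0.3]
opening: 0.0242
gripper_force: 0.0
```

Emit:
{"api": "play_rows", "payload": {
  "slide": [
    [-0.003,0,0],
    [-0.003,0,0],
    [-0.003,0,0],
    [0,0,0],
    [0,0,0],
    [0,0,0],
    [0,0,0],
    [0,0,0]
  ],
  "twist": [
    [0,0,0],
    [0,0,0],
    [0,0,0],
    [0,0,0],
    [0,0,0],
    [0,0,0],
    [0,0,0],
    [0,0,0]
  ]
}}

```text
t: 11.75
tool_pos: [0.5929, -0.0719, 0.0191]
orientation: [-0.086, -3.14, 0.0]
force: [-0.5, 0.2, -0.0]
opening: 0.0245
gripper_force: 0.4
```

Emit:
{"api": "play_rows", "payload": {
  "slide": [
    [-0.004,0,0],
    [-0.004,0,0],
    [-0.004,0,0],
    [0,0,0],
    [0,0,0],
    [0,0,0],
    [0,0,0],
    [0,0,0]
  ],
  "twist": [
    [0,0,0],
    [0,0,0],
    [0,0,0],
    [0,0,0],
    [0,0,0],
    [0,0,0],
    [0,0,0],
    [0,0,0]
  ]
}}

```text
t: 12.55
tool_pos: [0.5947, -0.0719, 0.0189]
orientation: [-0.086, -3.138, -0.0]
force: [-7.8, 0.4, 5.1]
opening: 0.0245
gripper_force: 3.8
```

The 7.8 N reaction says the tin is against the rail. I'll back off, rise and move away for a look.

Emit:
{"api": "play_rows", "payload": {
  "slide": [
    [0.01,0,0],
    [0.04,0,0],
    [0.06,0,0],
    [0.06,0,0],
    [0,0,-0.1],
    [0,0,-0.16],
    [0,0,-0.16],
    [0,0,-0.1]
  ],
  "twist": [
    [0,0,0],
    [0,0,0],
    [0,0,0],
    [0,0,0],
    [0,0,0],
    [0,0,0],
    [0,0,0],
    [0,0,0]
  ]
}}

```text
t: 13.35
tool_pos: [0.5544, -0.07, 0.1527]
orientation: [0.086, 3.136, -0.001]
force: [0.3, 0.4, 0.2]
opening: 0.024
gripper_force: 0.0
```

Emit:
{"api": "play_rows", "payload": {
  "slide": [
    [0.08,0.14,0],
    [0.08,0.14,0],
    [0.08,0.14,0],
    [0.08,0.14,0],
    [0.08,0.14,0],
    [0.08,0.14,0],
    [0.08,0.14,0],
    [0,0,0]
  ],
  "twist": [
    [0,0,0],
    [0,0,0],
    [0,0,0],
    [0,0,0],
    [0,0,0],
    [0,0,0],
    [0,0,0],
    [0,0,0]
  ]
}}

```text
t: 14.15
tool_pos: [0.4248, 0.186, 0.1491]
orientation: [0.079, 3.141, 0.003]
force: [-0.4, -0.4, -0.4]
opening: 0.0241
gripper_force: 0.0
```

```bash
python3 -c "
from m import *
im,d,W=pts('top'); cv2.imwrite('pics/t7.png',cv2.resize(cv2.cvtColor(im,cv2.COLOR_RGB2BGR)[130:230,150:430],None,fx=2.8,fy=2.8)); 
s=robot.read_state();print(s['tool_pos'],s['t']);run(True)"|grep -v -e blue -e purple -e 'top rack' -e 'scene rack'
```

```text
[0.4259 0.1842 0.1492] 14.2
scene red 510 mean [ 0.5869 -0.332   0.0533] min [ 0.5519 -0.3721  0.0231] max [ 0.6193 -0.3024  0.0745]
scene yellow 59 mean [ 0.636  -0.0561  0.0398] min [ 0.6149 -0.069   0.0322] max [ 0.6471 -0.0455  0.0462]
scene lid 165 mean [ 0.6281 -0.0691  0.0587] min [ 0.6062 -0.0886  0.0527] max [ 0.6562 -0.0511  0.0621]
scene lid 98 mean [0.6205 0.2187 0.0607] min [0.6079 0.2076 0.053 ] max [0.6398 0.242  0.0675]
scene lid 128 mean [0.6617 0.2549 0.0602] min [0.6371 0.2287 0.0526] max [0.6726 0.2722 0.0675]
scene darklid 81 mean [ 0.5997 -0.3162  0.0419] min [ 0.5686 -0.3427  0.035 ] max [ 0.6186 -0.3025  0.0493]
scene darklid 41 mean [ 0.4686 -0.1328  0.0418] min [ 0.459  -0.1462  0.0349] max [ 0.4748 -0.1208  0.0492]
scene darklid 45 mean [ 0.4465 -0.0579  0.0415] min [ 0.4383 -0.0744  0.0347] max [ 0.4517 -0.0464  0.0498]
scene darklid 155 mean [ 0.6273 -0.194   0.0406] min [ 0.6014 -0.2188  0.0349] max [ 0.6558 -0.1749  0.0467]
scene darklid 60 mean [0.4873 0.0143 0.0424] min [ 0.4747 -0.007   0.0348] max [0.4948 0.0271 0.0492]
scene darklid 37 mean [ 0.655
[... 407 characters left out ...]
n [ 0.6085 -0.0612  0.0264] min [ 0.6011 -0.0832  0.0071] max [ 0.6233 -0.0462  0.0433]
top lid 260 mean [ 0.6231 -0.0718  0.0602] min [ 0.6034 -0.0913  0.0566] max [ 0.643  -0.0516  0.0639]
top lid 21 mean [0.6204 0.2147 0.0602] min [0.6052 0.2055 0.0521] max [0.639  0.2307 0.0664]
top darklid 231 mean [0.6327 0.1061 0.0421] min [0.6146 0.0868 0.0379] max [0.6525 0.1249 0.0456]
top darklid 239 mean [ 0.6174 -0.1945  0.0418] min [ 0.599  -0.2133  0.0377] max [ 0.6377 -0.1755  0.0457]
top darklid 29 mean [ 0.5718 -0.3084  0.0427] min [ 0.554  -0.3189  0.0349] max [ 0.5931 -0.303   0.0494]
top darklid 25 mean [ 0.5646 -0.3612  0.043 ] min [ 0.5548 -0.3685  0.0353] max [ 0.5761 -0.3512  0.0489]
```

View pics/t7.png

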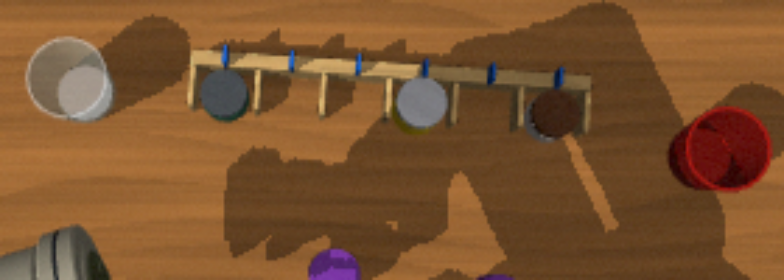

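The tin's lid at (421,102) stands between its dividers against the rail. It measures (0.623, -0.072) against a target of (0.624, -0.073). All the tabs are upright again, and the cup, tumbler and other tins haven't moved.

```bash
python3 -c "
from plant import robot
print(robot.close_job())"
```

```text
the job is handed in; nothing more can be done
None
```

The job is handed in: the first, second and third tabs from the cup's end were bent over in turn and no other tab was touched, the yellow canister measured within about 2 mm of home against the back rail in the third gap, and the cup, tumbler and other two tins showed no movement; no verdict came back.

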